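Find the rocking corner of the board jig and shim it

ROBOT

A 6-joint arm with a two-finger parallel gripper is mounted at the origin on a cart in front of the work surface, level with it; the furniture and walls round the work are solid. World frame = base frame: x ahead of the robot, y to its left, z up, the work surface at z = 0. Lengths are in m, angles in rad, forces in N, time in s.
With the tool pointing down it reaches from about 0.4 to 0.825 m from the base axis. Payload 7 kg.
Tool frame: the origin (TCP) lies at the very end of the fingers, on their centre line; the grasp point (between the pads) lies 19 mm behind it; z points along the fingers, y is the line along which they close (so a half turn about z gives the same grasp; the last joint's range is limited). The gripper opens to 88 mm and grips with 3 to 60 N. Pads are 19 mm wide; open, the fingers measure 130 mm over their backs; the gripper's body (78 mm by 193 mm) begins 47 mm behind the grasp point.
Start: joints at [-1.007, 0.359, 0.012, 0, -1.224, -0.288], TCP at [0.184, -0.649, 0.227] pointing down, gripper open.
Joint ranges: [-3.07, 3.07], [-1.43, 2.12], [-1.02, 1.25], [-3.03, 1.67], [-3.05, -0], [-3.03, 3.03]. Speed limits (rad/s): [2.39, 2.39, 3.01, 3.14, 3.14, 3.14].

INTERFACE

Orientations are given as [roll, pitch, yaw] about the fixed x, y, z axes, in that order (R = Rz(yaw) Ry(pitch) Rx(roll)).
In Python, from station import arm gives the robot as it stands. The module is installed in compiled form; this text tells all that it offers.
- The arm moves only by the shell command python3 -m crank 'ROWS' [FORCE]. ROWS is JSON, a list of rows, each an object of numbers: "dx", "dy", "dz": the shift along the world's x, y, z in m; "twist": the turn about the world's z in degrees; "grip": the opening, from -1 (shut) to 1 (fully open). A call has exactly 5 rows; each row is the pose to reach, as a shift and turn from the pose commanded when the call began; what a row does not reach only later rows make up. A row lasts 1/12 s, in which the tool goes at most 41.7 mm and 7.16 degrees, less where a joint would pass 70% of its speed; a pose out of reach is approached as far as the arm can. A call with a gripper value outside its range is refused whole. The fingers move at their own pace and stop on an object; FORCE is the grip in N (left out, the last holds). Time passes only in rows, so rows that repeat a pose let the fingers close, or fill a call up. It gives the time, the measured TCP pose, the force, the opening and the grip force at its end, in the units of the state.
- arm.get_state(): the state, without advancing time (a new reading comes with each control period).
- arm.grab_frame(name): name is "scene" or "top"; returns the picture (384x512x3 uint8, red, green, blue); there is no depth.
- arm.get_calibration(name): a dict with "fx", "fy", "cx", "cy" (pixels), "cam_to_world" (4x4, takes a point from camera to world coordinates). Camera axes: x right, y down, z forward; pixel columns grow to the right and rows downward; lengths in m; the calibration is good to about 2 mm. A picture is of the moment at which its call begins. get_calibration takes no time and is no camera call.
- arm.job_done(): hands the job in; it is judged then, once.
The state is a dict: "t": time; "q": joint angles; "qd": joint speeds; "joint_efforts": joint torques, N m; "eef_pos": TCP position; "ee_rot": TCP orientation; "force": force on the tool from outside, world axes, zero at the start; "moment": the same for the moment, N m; "width": finger opening in m; "gripper_force": force on a finger pad.
Only numpy, scipy, OpenCV 4.12 (cv2) and the standard library are available. Lean on these libraries where they do the work, as an engineer would, in place of code of your own. Each camera call takes 0.05 s, during which the arm holds its last target. There are 200 camera calls.

TASK

The jig plate that carries the blue circuit board rocks: press on its corners with closed fingertips to find the one that dips. Push that corner's brass shim inward by its tab, fully home against its channel, to fill the gap, then press the same corner once more to check that it is firm. Leave the three other shims and the things round the jig where they are; only press and push, lift nothing.

Things in the scene. Friction and masses are not known exactly. Their poses are not given: they have to be found in the camera images.
- jig_plate: Aluminium jig plate, 150 (x) x 190 (y) x 10 mm; its top is 38 mm above the desk. Origin on its centre axis, 19 mm below its top; +x to its back edge (far side), +y to its left edge, z up. A blue circuit board in clips covers the middle (52 mm along x, 42 mm along y from the centre, 16 mm high). Four rounded feet (axes along x, radius 8 mm) under the corners stand on brass stepped shims.
- jig_base: Centre mount under the plate (dark flange, rubber bush), fixed to the desk; origin on the desk under the plate's centre, axes as the plate's. It holds the plate down: it only tilts and springs back. Three corners are firm (give under 1 mm). One, differing from start to start, has a 3 mm gap under its foot and dips 2 to 3 mm under 4 to 6 N, rising again when let go.
- corner_fl (a point): Point on the plate's top right above its front left foot (steel ring, 25 mm across, with a dark screw), at x = -55, y = 78 mm in the plate's frame: the place to press this corner. The nearest plate edges are 20 and 17 mm away.
- corner_fr (a point): Point on the plate's top right above its front right foot (steel ring, 25 mm across, with a dark screw), at x = -55, y = -78 mm in the plate's frame: the place to press this corner. The nearest plate edges are 20 and 17 mm away.
- corner_bl (a point): Point on the plate's top right above its back left foot (steel ring, 25 mm across, with a dark screw), at x = 55, y = 78 mm in the plate's frame: the place to press this corner. The nearest plate edges are 20 and 17 mm away.
- corner_br (a point): Point on the plate's top right above its back right foot (steel ring, 25 mm across, with a dark screw), at x = 55, y = -78 mm in the plate's frame: the place to press this corner. The nearest plate edges are 20 and 17 mm away.
- shim_fl: Loose brass stepped shim of the front left foot: 30 mm wide tongue, 66 mm long, first land 5 mm thick (under the foot at the start), then a ramp to an 8 mm thick second land; outer end: upright push tab 40 wide, 4 thick, 24 mm tall. Origin: bottom middle of the tab's outer face, 31 mm outside the plate's left edge at the start; +x points inward (right) along the tongue, the way to push; z up.
- shim_fr: Loose brass stepped shim of the front right foot: 30 mm wide tongue, 66 mm long, first land 5 mm thick (under the foot at the start), then a ramp to an 8 mm thick second land; outer end: upright push tab 40 wide, 4 thick, 24 mm tall. Origin: bottom middle of the tab's outer face, 31 mm outside the plate's right edge at the start; +x points inward (left) along the tongue, the way to push; z up.
- shim_bl: Loose brass stepped shim of the back left foot: 30 mm wide tongue, 66 mm long, first land 5 mm thick (under the foot at the start), then a ramp to an 8 mm thick second land; outer end: upright push tab 40 wide, 4 thick, 24 mm tall. Origin: bottom middle of the tab's outer face, 31 mm outside the plate's left edge at the start; +x points inward (right) along the tongue, the way to push; z up.
- shim_br: Loose brass stepped shim of the back right foot: 30 mm wide tongue, 66 mm long, first land 5 mm thick (under the foot at the start), then a ramp to an 8 mm thick second land; outer end: upright push tab 40 wide, 4 thick, 24 mm tall. Origin: bottom middle of the tab's outer face, 31 mm outside the plate's right edge at the start; +x points inward (left) along the tongue, the way to push; z up.
- tab_fl (a point): Middle of the outer face of the front left shim's tab, 14 mm above the shim's underside: where to push, along the shim's +x. Each shim lies in a grey channel pad that guides it (1.5 mm play each side, rails 12 mm above the desk, floor 6 mm, or 3 mm at the low pad, ending 4 mm inside the tab's outer face). Keep the fingertips 9 mm or more above the desk.
- tab_fr (a point): Middle of the outer face of the front right shim's tab, 14 mm above the shim's underside: where to push, along the shim's +x. Fully home means pushed in 22 mm, until the tab stops against the ends of the channel's rails (9 mm from the plate's edge then). The shim under the gap slides with 1 to 2 N, over the last 6 mm with 4 to 9 N, then stops hard; 15 N is enough, and it stays where it is left.
- tab_bl (a point): Middle of the outer face of the back left shim's tab, 14 mm above the shim's underside: where to push, along the shim's +x.
- tab_br (a point): Middle of the outer face of the back right shim's tab, 14 mm above the shim's underside: where to push, along the shim's +x.
- side_cutters: red-handled side cutters, 47 x 124 x 14 mm, lying on the desk; leave alone
- long_nose: blue-handled long-nose pliers, 47 x 147 x 14 mm, lying on the desk; leave alone
- screw_dish: small steel dish of screws, 67 mm across, 13 mm tall, behind the jig; leave alone
- nut_driver: thin steel nut driver, 107 mm long, 7 mm thick, lying in front of the jig; leave alone
- braid_spool: yellow braid spool, 51 mm across, 10 mm tall; leave alone
- marker_pen: blue and white marker pen, 127 mm long, 10 mm thick; leave alone
- work_board: spare blue circuit board, 72 x 78 x 9 mm, lying on the left of the desk; leave alone
Things that resemble listed ones, but are neither listed nor needed, are in the scene too. Leave any black look-alike of the shim_bl alone.

How it is judged:
On the way, in this order (a step that is already met when the one before it is completed fails the run):
1. the loose corner is pressed with the fingers until it dips, with every shim still in its place (contact force between the fingers and jig_plate above 1.5 N and ((height (world z) of corner_fl below 0.0367 m and horizontal distance between the grasp point and corner_fl below 0.05 m) or (height (world z) of corner_fr below 0.0367 m and horizontal distance between the grasp point and corner_fr below 0.05 m) or (height (world z) of corner_bl below 0.0367 m and horizontal distance between the grasp point and corner_bl below 0.05 m) or (height (world z) of corner_br below 0.0367 m and horizontal distance between the grasp point and corner_br below 0.05 m)) and distance of each of shim_fl, shim_fr, shim_bl, shim_br from where it was at the start of the episode below 0.004 m), for 0.1 s.
2. that corner's shim alone has been pushed home, all four shims carry the plate and it is level, the fingers are off the plate (((distance of shim_fl from where it was at the start of the episode above 0.019 m and distance of each of shim_fr, shim_bl, shim_br from where it was at the start of the episode below 0.004 m) or (distance of shim_fr from where it was at the start of the episode above 0.019 m and distance of each of shim_fl, shim_bl, shim_br from where it was at the start of the episode below 0.004 m) or (distance of shim_bl from where it was at the start of the episode above 0.019 m and distance of each of shim_fl, shim_fr, shim_br from where it was at the start of the episode below 0.004 m) or (distance of shim_br from where it was at the start of the episode above 0.019 m and distance of each of shim_fl, shim_fr, shim_bl from where it was at the start of the episode below 0.004 m)) and contact force between each of shim_fl, shim_fr, shim_bl, shim_br and jig_plate above 0.3 N and contact force between the fingers and jig_plate below 0.5 N and angle between jig_plate's own z axis and vertical below 0.009 rad), for 0.1 s.
3. the shimmed corner is pressed again and does not dip (contact force between the fingers and jig_plate above 2.5 N and ((distance of shim_fl from where it was at the start of the episode above 0.019 m and distance of each of shim_fr, shim_bl, shim_br from where it was at the start of the episode below 0.004 m and horizontal distance between the grasp point and corner_fl below 0.05 m and height (world z) of corner_fl above 0.0368 m) or (distance of shim_fr from where it was at the start of the episode above 0.019 m and distance of each of shim_fl, shim_bl, shim_br from where it was at the start of the episode below 0.004 m and horizontal distance between the grasp point and corner_fr below 0.05 m and height (world z) of corner_fr above 0.0368 m) or (distance of shim_bl from where it was at the start of the episode above 0.019 m and distance of each of shim_fl, shim_fr, shim_br from where it was at the start of the episode below 0.004 m and horizontal distance between the grasp point and corner_bl below 0.05 m and height (world z) of corner_bl above 0.0368 m) or (distance of shim_br from where it was at the start of the episode above 0.019 m and distance of each of shim_fl, shim_fr, shim_bl from where it was at the start of the episode below 0.004 m and horizontal distance between the grasp point and corner_br below 0.05 m and height (world z) of corner_br above 0.0368 m))), for 0.1 s.
At the end, for the whole second after the job is handed in: The loose corner's shim is pushed in by more than 19 of its 22 mm, the three others are within 4 mm of where they were, all four shims carry the plate (more than 0.3 N each), the plate is level within 0.009 rad, and the shims are at rest (((distance of shim_fl from where it was at the start of the episode above 0.019 m and distance of each of shim_fr, shim_bl, shim_br from where it was at the start of the episode below 0.004 m) or (distance of shim_fr from where it was at the start of the episode above 0.019 m and distance of each of shim_fl, shim_bl, shim_br from where it was at the start of the episode below 0.004 m) or (distance of shim_bl from where it was at the start of the episode above 0.019 m and distance of each of shim_fl, shim_fr, shim_br from where it was at the start of the episode below 0.004 m) or (distance of shim_br from where it was at the start of the episode above 0.019 m and distance of each of shim_fl, shim_fr, shim_bl from where it was at the start of the episode below 0.004 m)) and contact force between each of shim_fl, shim_fr, shim_bl, shim_br and jig_plate above 0.3 N and angle between jig_plate's own z axis and vertical below 0.009 rad and linear speed of each of shim_fl, shim_fr, shim_bl, shim_br below 0.01 m/s); the robot touches nothing.
It fails at once if a second shim was pushed (distance of each of shim_fl, shim_fr from where it was at the start of the episode above 0.006 m or distance of each of shim_fl, shim_bl from where it was at the start of the episode above 0.006 m or distance of each of shim_fl, shim_br from where it was at the start of the episode above 0.006 m or distance of each of shim_fr, shim_bl from where it was at the start of the episode above 0.006 m or distance of each of shim_fr, shim_br from where it was at the start of the episode above 0.006 m or distance of each of shim_bl, shim_br from where it was at the start of the episode above 0.006 m).
It fails at once if a shim was lifted or tipped up (height (world z) of any of shim_fl, shim_fr, shim_bl, shim_br above 0.014 m or angle between any of shim_fl, shim_fr, shim_bl, shim_br's own z axis and vertical above 0.3 rad).
It fails at once if a tool or part beside the jig was disturbed (distance of any of side_cutters, long_nose, screw_dish, nut_driver, braid_spool, marker_pen, work_board from where it was at the start of the episode above 0.015 m).
It also fails if it takes over 61 s, if anything falls off the work surface, if the arm or the gripper's body presses on something with over 40 N, if the wrist force passes 120 N, or if a joint passes its speed limit or range.

## Working session

There is one attempt and no reset: what is moved stays moved. The work goes in short steps, Python scripts to look and compute and a shell command to move; the robot and the scene stay as the last step left them, time stands still between calls to the robot, and variables do not carry over. Pictures are saved under pics/ and viewed, at most 10 in all, crops included, and the job is handed in when it is done.

```bash
mkdir -p pics; cat > h.py <<'E'
import numpy as np, cv2
from station import arm
def save(name,fn,crop=None,s=1):
    im=arm.grab_frame(name)[:,:,::-1]
    if crop: x0,y0,x1,y1=crop; im=im[y0:y1,x0:x1]
    cv2.imwrite('pics/'+fn,cv2.resize(im,None,fx=s,fy=s,interpolation=cv2.INTER_CUBIC))
def p2w(name,u,v,z):
    c=arm.get_calibration(name);T=np.array(c['cam_to_world'])
    d=T[:3,:3]@np.array([(u-c['cx'])/c['fx'],(v-c['cy'])/c['fy'],1]);o=T[:3,3]
    return o+d*(z-o[2])/d[2]
def w2p(name,P):
    c=arm.get_calibration(name);T=np.linalg.inv(np.array(c['cam_to_world']))
    q=T[:3,:3]@np.array(P)+T[:3,3]
    return c['fx']*q[0]/q[2]+c['cx'],c['fy']*q[1]/q[2]+c['cy']
E
python3 - <<'E'
from h import *
save('top','top1.png',s=1.56);save('scene','scene1.png',s=1.56)
s=arm.get_state();print(s)
print(arm.get_calibration('top'))
E
```

```text
{'t': 0.1, 'q': array([-1.00686045e+00,  3.59324285e-01,  1.11428354e-02, -3.11210534e-04,
       -1.22410208e+00, -2.88107906e-01]), 'qd': array([-3.45730057e-04, -2.24708247e-03,  1.76985722e-03,  9.77546024e-04,
        9.96320243e-04,  9.77524200e-05]), 'joint_efforts': array([-7.81275994e-04, -5.84162307e+01,  2.93752456e+01,  7.01536015e+00,
        1.02368620e-02, -6.75610181e-05]), 'eef_pos': array([ 0.18368917, -0.64906419,  0.22570673]), 'ee_rot': array([ 3.14008361e+00, -1.42096660e-04, -2.86587054e+00]), 'force': array([ 0.59695522, -0.5216918 , -0.21642184]), 'moment': array([-0.00983546,  0.01765172,  0.01410838]), 'gripper_force': 0.0, 'width': 0.08763924386835598}
{'fx': 397.043998893256, 'fy': 397.043998893256, 'cx': 247.80968141641975, 'cy': 192.2395167146902, 'cam_to_world': array([[ 0.01576735, -0.98536661,  0.16971749,  0.33387791],
       [-0.99976852, -0.01305177,  0.01710444,  0.06814138],
       [-0.01463903, -0.16994789, -0.98534431,  1.2568157 ],
       [ 0.        ,  0.        ,  0.        ,  1.        ]])}
```

View pics/top1.png

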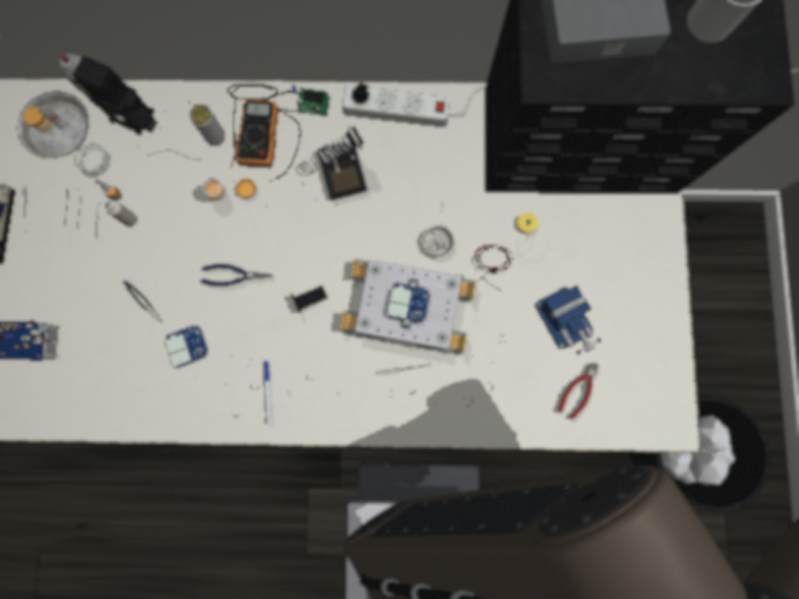

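View pics/scene1.png

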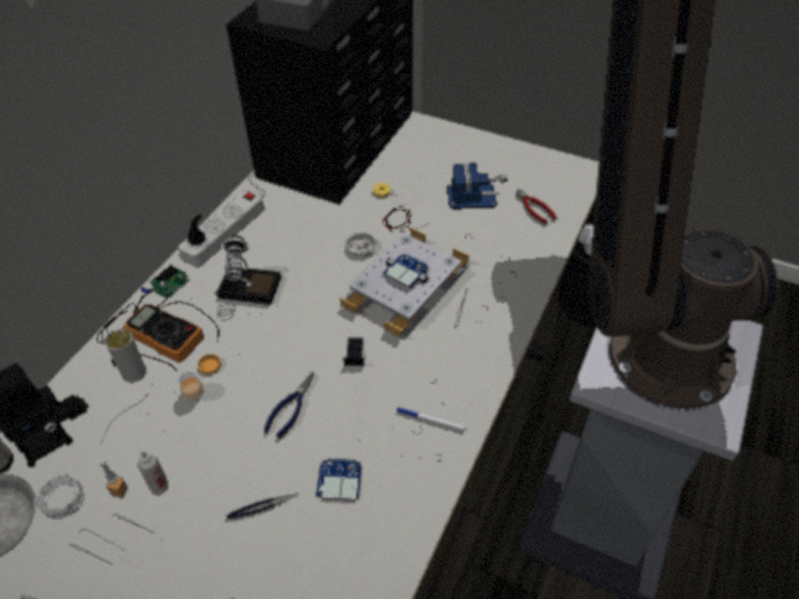

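The top view shows the jig around (410,305), with its brass tabs at its left and right sides. The black shim look-alike is at (307,298) and must be left alone. Next I'll enlarge the jig.

```bash
python3 - <<'E'
from h import *
save('top','top2.png',crop=(205,150,315,240),s=7)
E
```

```text
(no output)
```

View pics/top2.png

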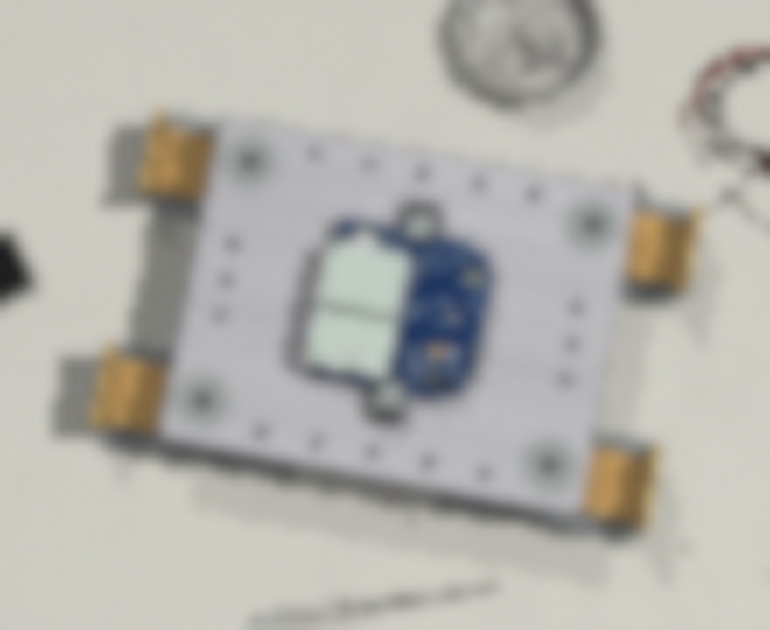

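The enlarged crop shows four screws: bl (250,161), br (592,224), fl (203,400), fr (548,465). The four brass tabs sit outside them. Next I'll fit the plate pose and compute the targets.

```bash
cat > pose.py <<'E'
from h import *
px=dict(fl=(203,400),fr=(548,465),bl=(250,161),br=(592,224))
loc=dict(fl=(-.055,.078),fr=(-.055,-.078),bl=(.055,.078),br=(.055,-.078))
W={k:p2w('top',(u+.5)/7-.5+205,(v+.5)/7-.5+150,.038)[:2] for k,(u,v) in px.items()}
A=np.array([complex(*loc[k]) for k in px]);B=np.array([complex(*W[k]) for k in px])
c=B.mean();r=((B-c)*A.conj()).sum();yaw=np.angle(r);sc=abs(r)/(abs(A)**2).sum()
def w(x,y): z=c+complex(x,y)*np.exp(1j*yaw); return np.array([z.real,z.imag])
E
python3 - <<'E'
from pose import *
print('centre',c,'yaw deg',np.degrees(yaw),'scale',sc,'res mm',abs(B-c-A*np.exp(1j*yaw))*1e3)
for k in loc:
    x,y=loc[k];s=np.sign(y);print(k,w(x,y).round(4),'tab',w(x,y+s*.048).round(4), np.hypot(*w(x,y+s*.06)).round(3))
for n,q in dict(dish=(435,241),cut=(577,390),spool=(527,223),pen=(267,393),nut1=(376,372),nut2=(430,365),wire=(490,257),vise=(565,317),blk1=(290,303),blk2=(326,294)).items(): print(n,p2w('top',q[0]/1.5625,q[1]/1.5625,.01)[:2].round(3))
print(np.degrees(arm.get_state()['ee_rot'][2]))
E
```

```text
centre (0.5385733650602762+0.04686983049864569j) yaw deg -9.967113283783943 scale 0.9969299952911707 res mm [0.55360624 0.6347593  0.23712934 0.16928627]
fl [0.4979 0.1332] tab [0.5062 0.1805] 0.543
fr [ 0.4709 -0.0204] tab [ 0.4626 -0.0677] 0.467
bl [0.6062 0.1142] tab [0.6146 0.1614] 0.641
br [ 0.5792 -0.0395] tab [ 0.5709 -0.0867] 0.577
dish [ 0.675 -0.007]
cut [ 0.373 -0.289]
spool [ 0.716 -0.198]
pen [0.358 0.327]
nut1 [0.403 0.11 ]
nut2 [0.419 0.002]
wire [ 0.642 -0.12 ]
vise [ 0.519 -0.27 ]
blk1 [0.541 0.288]
blk2 [0.56  0.215]
-164.20245802431097
```

```bash
python3 -m crank '[{"dx":0.014,"dy":0.031,"twist":-5,"grip":-1},{"dx":0.028,"dy":0.062,"twist":-10,"grip":-1},{"dx":0.042,"dy":0.093,"twist":-15,"grip":-1},{"dx":0.056,"dy":0.124,"twist":-20,"grip":-1},{"dx":0.07,"dy":0.155,"twist":-26,"grip":-1}]' 20
python3 -m crank '[{"dx":0.014,"dy":0.031,"grip":-1},{"dx":0.028,"dy":0.062,"grip":-1},{"dx":0.042,"dy":0.093,"grip":-1},{"dx":0.056,"dy":0.124,"grip":-1},{"dx":0.07,"dy":0.155,"grip":-1}]'
python3 -m crank '[{"dx":0.014,"dy":0.031,"grip":-1},{"dx":0.028,"dy":0.062,"grip":-1},{"dx":0.042,"dy":0.093,"grip":-1},{"dx":0.056,"dy":0.124,"grip":-1},{"dx":0.07,"dy":0.155,"grip":-1}]'
```

```text
invalid input at $[0]: expected keys dx, dy, dz, twist, grip
invalid input at $[0]: expected keys dx, dy, dz, twist, grip
invalid input at $[0]: expected keys dx, dy, dz, twist, grip
```

```bash
python3 -m crank '[{"dx":0.014,"dy":0.031,"dz":0,"twist":-5,"grip":-1},{"dx":0.028,"dy":0.062,"dz":0,"twist":-10,"grip":-1},{"dx":0.042,"dy":0.093,"dz":0,"twist":-15,"grip":-1},{"dx":0.056,"dy":0.124,"dz":0,"twist":-20,"grip":-1},{"dx":0.07,"dy":0.155,"dz":0,"twist":-26,"grip":-1}]' 20
python3 -m crank '[{"dx":0.014,"dy":0.031,"dz":0,"twist":0,"grip":-1},{"dx":0.028,"dy":0.062,"dz":0,"twist":0,"grip":-1},{"dx":0.042,"dy":0.093,"dz":0,"twist":0,"grip":-1},{"dx":0.056,"dy":0.124,"dz":0,"twist":0,"grip":-1},{"dx":0.07,"dy":0.155,"dz":0,"twist":0,"grip":-1}]'
python3 -m crank '[{"dx":0.014,"dy":0.031,"dz":0,"twist":0,"grip":-1},{"dx":0.028,"dy":0.062,"dz":0,"twist":0,"grip":-1},{"dx":0.042,"dy":0.093,"dz":0,"twist":0,"grip":-1},{"dx":0.056,"dy":0.124,"dz":0,"twist":0,"grip":-1},{"dx":0.07,"dy":0.155,"dz":0,"twist":0,"grip":-1}]'
```

```text
t: 0.57
eef_pos: [0.254, -0.493, 0.2262]
ee_rot: [3.141, -0.0, 2.959]
force: [1.1, 1.0, 0.5]
width: 0.0598
gripper_force: 0.0
t: 0.98
eef_pos: [0.324, -0.3379, 0.2265]
ee_rot: [3.141, 0.0, 2.963]
force: [0.4, -0.5, 0.4]
width: 0.0265
gripper_force: 0.0
t: 1.4
eef_pos: [0.3939, -0.1828, 0.2267]
ee_rot: [3.141, 0.0, 2.964]
force: [0.5, -0.1, 0.2]
width: 0.0006
gripper_force: 0.0
```

```bash
python3 -m crank '[{"dx":0.015,"dy":0.032,"dz":0,"twist":0,"grip":-1},{"dx":0.031,"dy":0.065,"dz":-0.01,"twist":0,"grip":-1},{"dx":0.046,"dy":0.097,"dz":-0.02,"twist":0,"grip":-1},{"dx":0.062,"dy":0.13,"dz":-0.03,"twist":0,"grip":-1},{"dx":0.077,"dy":0.162,"dz":-0.04,"twist":0,"grip":-1}]'
python3 -m crank '[{"dx":0,"dy":0,"dz":-0.035,"twist":0,"grip":-1},{"dx":0,"dy":0,"dz":-0.07,"twist":0,"grip":-1},{"dx":0,"dy":0,"dz":-0.105,"twist":0,"grip":-1},{"dx":0,"dy":0,"dz":-0.13,"twist":0,"grip":-1},{"dx":0,"dy":0,"dz":-0.138,"twist":0,"grip":-1}]'
python3 - <<'E'
from h import *
save('top','top3.png',crop=(205,150,315,240),s=7);print(arm.get_state()['force'],arm.get_state()['eef_pos'])
E
```

```text
t: 1.82
eef_pos: [0.4711, -0.0206, 0.1863]
ee_rot: [3.141, 0.001, 2.964]
force: [1.2, 0.0, 0.1]
width: 0.0002
gripper_force: 0.0
t: 2.23
eef_pos: [0.4681, -0.0231, 0.045]
ee_rot: [-3.139, -0.006, 2.963]
force: [-0.1, -0.0, 0.2]
width: 0.0003
gripper_force: 0.0
[ 0.31006571 -0.71555964 -1.14166269] [ 0.4685236  -0.02313148  0.04543585]
```

View pics/top3.png

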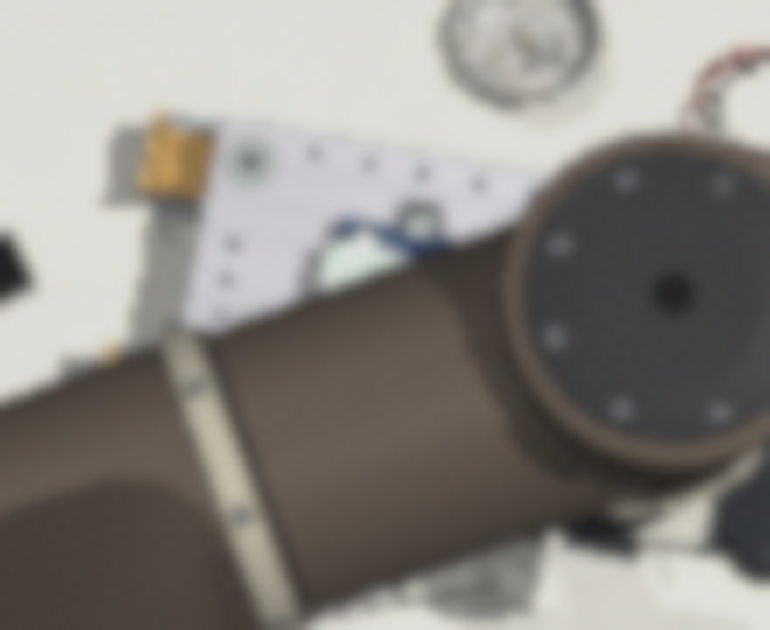

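The arm hides the jig in this view, so I'll rely on force and height.

```bash
python3 -m crank '[{"dx":0,"dy":0,"dz":-0.001,"twist":0,"grip":-1},{"dx":0,"dy":0,"dz":-0.002,"twist":0,"grip":-1},{"dx":0,"dy":0,"dz":-0.003,"twist":0,"grip":-1},{"dx":0,"dy":0,"dz":-0.004,"twist":0,"grip":-1},{"dx":0,"dy":0,"dz":-0.005,"twist":0,"grip":-1}]'
python3 -m crank '[{"dx":0,"dy":0,"dz":-0.0005,"twist":0,"grip":-1},{"dx":0,"dy":0,"dz":-0.001,"twist":0,"grip":-1},{"dx":0,"dy":0,"dz":-0.0015,"twist":0,"grip":-1},{"dx":0,"dy":0,"dz":-0.002,"twist":0,"grip":-1},{"dx":0,"dy":0,"dz":-0.002,"twist":0,"grip":-1}]'

```

```text
t: 2.7
eef_pos: [0.4715, -0.0223, 0.0446]
ee_rot: [3.14, 0.002, 2.964]
force: [-0.8, -0.2, 0.0]
width: 0.0006
gripper_force: 0.0
t: 3.12
eef_pos: [0.4707, -0.0225, 0.0415]
ee_rot: [-3.142, -0.0, 2.964]
force: [0.1, -0.2, 0.5]
width: 0.0008
gripper_force: 0.0
```

```bash
python3 -m crank '[{"dx":0,"dy":0,"dz":-0.001,"twist":0,"grip":-1},{"dx":0,"dy":0,"dz":-0.002,"twist":0,"grip":-1},{"dx":0,"dy":0,"dz":-0.003,"twist":0,"grip":-1},{"dx":0,"dy":0,"dz":-0.003,"twist":0,"grip":-1},{"dx":0,"dy":0,"dz":-0.003,"twist":0,"grip":-1}]'
python3 -m crank '[{"dx":0,"dy":0,"dz":-0.0005,"twist":0,"grip":-1},{"dx":0,"dy":0,"dz":-0.001,"twist":0,"grip":-1},{"dx":0,"dy":0,"dz":-0.001,"twist":0,"grip":-1},{"dx":0,"dy":0,"dz":-0.001,"twist":0,"grip":-1},{"dx":0,"dy":0,"dz":-0.001,"twist":0,"grip":-1}]'

```

```text
t: 3.53
eef_pos: [0.4707, -0.0225, 0.0385]
ee_rot: [-3.141, -0.0, 2.964]
force: [0.5, 0.9, -0.3]
width: 0.0007
gripper_force: 0.0
t: 3.95
eef_pos: [0.4708, -0.0225, 0.0382]
ee_rot: [-3.142, 0.0, 2.964]
force: [-3.8, -0.0, 9.4]
width: 0.0005
gripper_force: 4.4
```

Front right is firm: 9.4 N at 38 mm with no dip. Next is front left.

```bash
python3 -m crank '[{"dx":0,"dy":0,"dz":0.01,"twist":0,"grip":-1},{"dx":0,"dy":0,"dz":0.03,"twist":0,"grip":-1},{"dx":0,"dy":0,"dz":0.032,"twist":0,"grip":-1},{"dx":0.003,"dy":0.015,"dz":0.032,"twist":0,"grip":-1},{"dx":0.006,"dy":0.035,"dz":0.032,"twist":0,"grip":-1}]'
python3 -m crank '[{"dx":0.005,"dy":0.03,"dz":0,"twist":0,"grip":-1},{"dx":0.011,"dy":0.06,"dz":0,"twist":0,"grip":-1},{"dx":0.017,"dy":0.09,"dz":0,"twist":0,"grip":-1},{"dx":0.021,"dy":0.12,"dz":0,"twist":0,"grip":-1},{"dx":0.021,"dy":0.12,"dz":0,"twist":0,"grip":-1}]'
python3 -m crank '[{"dx":0,"dy":0,"dz":-0.01,"twist":0,"grip":-1},{"dx":0,"dy":0,"dz":-0.02,"twist":0,"grip":-1},{"dx":0,"dy":0,"dz":-0.028,"twist":0,"grip":-1},{"dx":0,"dy":0,"dz":-0.03,"twist":0,"grip":-1},{"dx":0,"dy":0,"dz":-0.03,"twist":0,"grip":-1}]'

```

```text
t: 4.37
eef_pos: [0.4768, 0.0122, 0.0699]
ee_rot: [3.141, 0.001, 2.962]
force: [0.4, 0.7, 0.5]
width: 0.0004
gripper_force: 0.0
t: 4.78
eef_pos: [0.4996, 0.1369, 0.0697]
ee_rot: [3.14, 0.002, 2.967]
force: [1.0, 0.9, 0.2]
width: 0.0006
gripper_force: 0.0
t: 5.2
eef_pos: [0.4969, 0.1312, 0.0385]
ee_rot: [-3.14, -0.002, 2.962]
force: [-0.1, -0.7, -0.3]
width: 0.0006
gripper_force: 0.0
```

```bash
python3 -m crank '[{"dx":0,"dy":0,"dz":-0.0005,"twist":0,"grip":-1},{"dx":0,"dy":0,"dz":-0.001,"twist":0,"grip":-1},{"dx":0,"dy":0,"dz":-0.001,"twist":0,"grip":-1},{"dx":0,"dy":0,"dz":-0.001,"twist":0,"grip":-1},{"dx":0,"dy":0,"dz":-0.001,"twist":0,"grip":-1}]'
python3 -m crank '[{"dx":0,"dy":0,"dz":-0.0005,"twist":0,"grip":-1},{"dx":0,"dy":0,"dz":-0.001,"twist":0,"grip":-1},{"dx":0,"dy":0,"dz":-0.001,"twist":0,"grip":-1},{"dx":0,"dy":0,"dz":-0.001,"twist":0,"grip":-1},{"dx":0,"dy":0,"dz":-0.001,"twist":0,"grip":-1}]'

```

```text
t: 5.62
eef_pos: [0.4978, 0.1324, 0.0385]
ee_rot: [3.141, 0.0, 2.963]
force: [0.3, 0.2, -0.2]
width: 0.0004
gripper_force: 0.0
t: 6.03
eef_pos: [0.4979, 0.1325, 0.0381]
ee_rot: [3.141, 0.0, 2.964]
force: [-1.7, -1.1, 6.8]
width: 0.0005
gripper_force: 3.3
```

Front left is firm (6.8 N at 38.1 mm). Next is back left.

```bash
python3 -m crank '[{"dx":0,"dy":0,"dz":0.01,"twist":0,"grip":-1},{"dx":0,"dy":0,"dz":0.022,"twist":0,"grip":-1},{"dx":0.02,"dy":-0.003,"dz":0.022,"twist":0,"grip":-1},{"dx":0.05,"dy":-0.008,"dz":0.022,"twist":0,"grip":-1},{"dx":0.08,"dy":-0.013,"dz":0.022,"twist":0,"grip":-1}]'
python3 -m crank '[{"dx":0.028,"dy":-0.005,"dz":0,"twist":0,"grip":-1},{"dx":0.028,"dy":-0.005,"dz":-0.01,"twist":0,"grip":-1},{"dx":0.028,"dy":-0.005,"dz":-0.018,"twist":0,"grip":-1},{"dx":0.028,"dy":-0.005,"dz":-0.02,"twist":0,"grip":-1},{"dx":0.028,"dy":-0.005,"dz":-0.02,"twist":0,"grip":-1}]'
python3 -m crank '[{"dx":0,"dy":0,"dz":-0.0005,"twist":0,"grip":-1},{"dx":0,"dy":0,"dz":-0.001,"twist":0,"grip":-1},{"dx":0,"dy":0,"dz":-0.001,"twist":0,"grip":-1},{"dx":0,"dy":0,"dz":-0.001,"twist":0,"grip":-1},{"dx":0,"dy":0,"dz":-0.001,"twist":0,"grip":-1}]'
python3 -m crank '[{"dx":0,"dy":0,"dz":-0.0005,"twist":0,"grip":-1},{"dx":0,"dy":0,"dz":-0.001,"twist":0,"grip":-1},{"dx":0,"dy":0,"dz":-0.001,"twist":0,"grip":-1},{"dx":0,"dy":0,"dz":-0.001,"twist":0,"grip":-1},{"dx":0,"dy":0,"dz":-0.001,"twist":0,"grip":-1}]'

```

```text
t: 6.45
eef_pos: [0.5789, 0.1199, 0.061]
ee_rot: [3.14, 0.001, 2.965]
force: [0.1, 0.3, 0.9]
width: 0.0005
gripper_force: 0.0
t: 6.87
eef_pos: [0.6044, 0.1142, 0.0388]
ee_rot: [-3.14, -0.002, 2.964]
force: [0.6, 0.1, 0.1]
width: 0.0007
gripper_force: 0.0
t: 7.28
eef_pos: [0.6058, 0.1148, 0.039]
ee_rot: [3.141, 0.001, 2.964]
force: [-0.2, -0.3, -0.9]
width: 0.0004
gripper_force: 0.0
t: 7.7
eef_pos: [0.606, 0.1147, 0.0377]
ee_rot: [3.141, 0.0, 2.964]
force: [-0.2, 1.1, 1.7]
width: 0.0004
gripper_force: 0.8
```

```bash
python3 -m crank '[{"dx":0,"dy":0,"dz":-0.0005,"twist":0,"grip":-1},{"dx":0,"dy":0,"dz":-0.001,"twist":0,"grip":-1},{"dx":0,"dy":0,"dz":-0.001,"twist":0,"grip":-1},{"dx":0,"dy":0,"dz":-0.001,"twist":0,"grip":-1},{"dx":0,"dy":0,"dz":-0.001,"twist":0,"grip":-1}]'

```

```text
t: 8.12
eef_pos: [0.6062, 0.1147, 0.0368]
ee_rot: [3.141, 0.001, 2.964]
force: [0.5, 1.4, 3.9]
width: 0.0003
gripper_force: 1.8
```

Back left gives: it has dropped about 1.2 mm at 3.9 N. I'll press a little further.

```bash
python3 -m crank '[{"dx":0,"dy":0,"dz":-0.0005,"twist":0,"grip":-1},{"dx":0,"dy":0,"dz":-0.001,"twist":0,"grip":-1},{"dx":0,"dy":0,"dz":-0.001,"twist":0,"grip":-1},{"dx":0,"dy":0,"dz":-0.001,"twist":0,"grip":-1},{"dx":0,"dy":0,"dz":-0.001,"twist":0,"grip":-1}]'
python3 -m crank '[{"dx":0,"dy":0,"dz":-0.0005,"twist":0,"grip":-1},{"dx":0,"dy":0,"dz":-0.0005,"twist":0,"grip":-1},{"dx":0,"dy":0,"dz":-0.0005,"twist":0,"grip":-1},{"dx":0,"dy":0,"dz":-0.0005,"twist":0,"grip":-1},{"dx":0,"dy":0,"dz":-0.0005,"twist":0,"grip":-1}]'

```

```text
t: 8.53
eef_pos: [0.6064, 0.1148, 0.036]
ee_rot: [3.141, 0.001, 2.964]
force: [1.0, 1.7, 4.9]
width: 0.0003
gripper_force: 2.6
t: 8.95
eef_pos: [0.6064, 0.1148, 0.0356]
ee_rot: [3.141, 0.001, 2.964]
force: [0.6, 2.5, 6.3]
width: 0.0009
gripper_force: 3.3
```

The loose corner is back left, with the plate down 2.4 mm at 6.3 N. I'll lift off and go outside tab_bl.

```bash
python3 -m crank '[{"dx":0,"dy":0,"dz":0.01,"twist":0,"grip":-1},{"dx":0,"dy":0,"dz":0.028,"twist":0,"grip":-1},{"dx":0.0,"dy":0.0,"dz":0.028,"twist":0,"grip":-1},{"dx":0.005,"dy":0.03,"dz":0.028,"twist":0,"grip":-1},{"dx":0.01,"dy":0.058,"dz":0.028,"twist":0,"grip":-1}]'
python3 -m crank '[{"dx":0.004,"dy":0.023,"dz":0,"twist":0,"grip":-1},{"dx":0.004,"dy":0.023,"dz":0,"twist":0,"grip":-1},{"dx":0.004,"dy":0.023,"dz":0,"twist":0,"grip":-1},{"dx":0.004,"dy":0.023,"dz":0,"twist":0,"grip":-1},{"dx":0.004,"dy":0.023,"dz":0,"twist":0,"grip":-1}]'
python3 - <<'E'
from h import *
save('scene','sc2.png',crop=(190,130,330,230),s=5.7);save('top','top4.png',crop=(190,140,300,230),s=7);print(arm.get_state()['eef_pos'])
E
```

```text
t: 9.37
eef_pos: [0.6152, 0.1716, 0.0635]
ee_rot: [-3.141, -0.001, 2.961]
force: [-0.7, 0.2, -0.1]
width: 0.0006
gripper_force: 0.0
t: 9.78
eef_pos: [0.6192, 0.1945, 0.0628]
ee_rot: [-3.141, -0.001, 2.963]
force: [0.2, -0.7, -0.5]
width: 0.0002
gripper_force: 0.0
[0.61947796 0.19450787 0.06302828]
```

View pics/sc2.png

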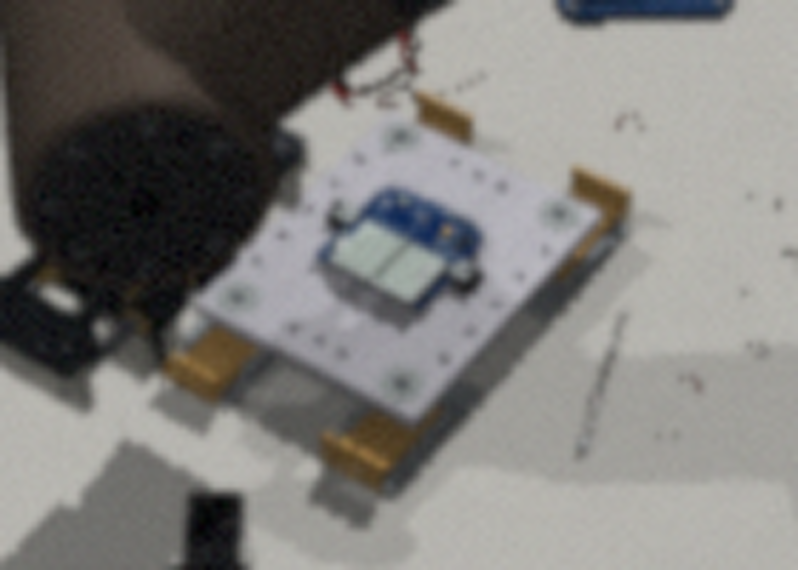

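The brass shim_bl tab shows at about (190,375) in the scene crop, clear of the black part at (215,530). I'll check this by projecting the tool and tab points.

```bash
python3 - <<'E'
from pose import *
f=lambda P:[(a-o)*5.7 for a,o in zip(w2p('scene',P),(190,130))]
print('tcp',f([.6195,.1945,.063]),'tcp down',f([.6195,.1945,.013]))
for x in(.035,.075):
  print('tab top',f([*w(x,.126),.027]))
print('screw bl',f([*w(.055,.078),.038]),'fl',f([*w(-.055,.078),.038]))
E
```

```text
tcp [np.float64(139.20916838494475), np.float64(356.3527236212261)] tcp down [np.float64(145.713715235971), np.float64(417.2757978385291)]
tab top [np.float64(210.04386597843785), np.float64(377.6009966477423)]
tab top [np.float64(152.2514342082481), np.float64(345.95666925605866)]
screw bl [np.float64(233.5132364755689), np.float64(295.08729915335067)] fl [np.float64(396.5621857754259), np.float64(381.61179053207275)]
```

The projections agree with the picture to within a few mm. I'll descend outside the tab.

```bash
python3 -m crank '[{"dx":0.001,"dy":0.003,"dz":-0.01,"twist":0,"grip":-1},{"dx":0.001,"dy":0.003,"dz":-0.022,"twist":0,"grip":-1},{"dx":0.001,"dy":0.003,"dz":-0.034,"twist":0,"grip":-1},{"dx":0.001,"dy":0.003,"dz":-0.044,"twist":0,"grip":-1},{"dx":0.001,"dy":0.003,"dz":-0.048,"twist":0,"grip":-1}]'
python3 -m crank '[{"dx":0,"dy":0,"dz":0,"twist":0,"grip":-1},{"dx":-0.0005,"dy":-0.003,"dz":0,"twist":0,"grip":-1},{"dx":-0.001,"dy":-0.006,"dz":0,"twist":0,"grip":-1},{"dx":-0.001,"dy":-0.006,"dz":0,"twist":0,"grip":-1},{"dx":-0.001,"dy":-0.006,"dz":0,"twist":0,"grip":-1}]'

```

```text
t: 10.3
eef_pos: [0.6194, 0.1977, 0.0121]
ee_rot: [-3.139, -0.003, 2.963]
force: [0.5, -0.2, 0.1]
width: 0.0007
gripper_force: 0.0
t: 10.72
eef_pos: [0.6201, 0.1924, 0.0157]
ee_rot: [3.141, 0.001, 2.963]
force: [-0.1, -0.7, 0.0]
width: 0.0003
gripper_force: 0.0
```

```bash
for i in 1; do python3 -m crank '[{"dx":-0.0005,"dy":-0.003,"dz":-0.001,"twist":0,"grip":-1},{"dx":-0.001,"dy":-0.006,"dz":-0.001,"twist":0,"grip":-1},{"dx":-0.001,"dy":-0.006,"dz":-0.001,"twist":0,"grip":-1},{"dx":-0.001,"dy":-0.006,"dz":-0.001,"twist":0,"grip":-1},{"dx":-0.001,"dy":-0.006,"dz":-0.001,"twist":0,"grip":-1}]'; done
python3 -m crank '[{"dx":-0.0003,"dy":-0.002,"dz":0,"twist":0,"grip":-1},{"dx":-0.0006,"dy":-0.004,"dz":0,"twist":0,"grip":-1},{"dx":-0.001,"dy":-0.006,"dz":0,"twist":0,"grip":-1},{"dx":-0.001,"dy":-0.006,"dz":0,"twist":0,"grip":-1},{"dx":-0.001,"dy":-0.006,"dz":0,"twist":0,"grip":-1}]'

```

```text
t: 11.13
eef_pos: [0.6189, 0.1865, 0.0142]
ee_rot: [3.141, 0.0, 2.964]
force: [-0.3, -0.1, -0.2]
width: 0.0008
gripper_force: 0.0
t: 11.55
eef_pos: [0.6177, 0.1803, 0.0141]
ee_rot: [-3.142, -0.0, 2.963]
force: [-0.2, -0.1, -0.1]
width: 0.0002
gripper_force: 0.0
```

```bash
python3 -m crank '[{"dx":-0.0003,"dy":-0.002,"dz":0,"twist":0,"grip":-1},{"dx":-0.0007,"dy":-0.004,"dz":0,"twist":0,"grip":-1},{"dx":-0.0007,"dy":-0.004,"dz":0,"twist":0,"grip":-1},{"dx":-0.0007,"dy":-0.004,"dz":0,"twist":0,"grip":-1},{"dx":-0.0007,"dy":-0.004,"dz":0,"twist":0,"grip":-1}]'
python3 -m crank '[{"dx":-0.0003,"dy":-0.002,"dz":0,"twist":0,"grip":-1},{"dx":-0.0007,"dy":-0.004,"dz":0,"twist":0,"grip":-1},{"dx":-0.0007,"dy":-0.004,"dz":0,"twist":0,"grip":-1},{"dx":-0.0007,"dy":-0.004,"dz":0,"twist":0,"grip":-1},{"dx":-0.0007,"dy":-0.004,"dz":0,"twist":0,"grip":-1}]'

```

```text
t: 11.97
eef_pos: [0.6171, 0.1765, 0.0141]
ee_rot: [-3.142, -0.0, 2.964]
force: [0.2, -0.1, 0.2]
width: 0.0008
gripper_force: 0.0
t: 12.38
eef_pos: [0.6163, 0.1724, 0.0141]
ee_rot: [-3.141, -0.0, 2.964]
force: [-0.6, 0.2, 0.2]
width: 0.0005
gripper_force: 0.0
```

```bash
python3 -m crank '[{"dx":-0.0003,"dy":-0.002,"dz":0,"twist":0,"grip":-1},{"dx":-0.0007,"dy":-0.004,"dz":0,"twist":0,"grip":-1},{"dx":-0.0007,"dy":-0.004,"dz":0,"twist":0,"grip":-1},{"dx":-0.0007,"dy":-0.004,"dz":0,"twist":0,"grip":-1},{"dx":-0.0007,"dy":-0.004,"dz":0,"twist":0,"grip":-1}]'
python3 -m crank '[{"dx":-0.0003,"dy":-0.002,"dz":0,"twist":0,"grip":-1},{"dx":-0.0007,"dy":-0.004,"dz":0,"twist":0,"grip":-1},{"dx":-0.0007,"dy":-0.004,"dz":0,"twist":0,"grip":-1},{"dx":-0.0007,"dy":-0.004,"dz":0,"twist":0,"grip":-1},{"dx":-0.0007,"dy":-0.004,"dz":0,"twist":0,"grip":-1}]'
python3 - <<'E'
from h import *
save('scene','sc3.png',crop=(190,130,330,230),s=5.7)
E
```

```text
t: 12.8
eef_pos: [0.6156, 0.1684, 0.014]
ee_rot: [-3.141, -0.0, 2.963]
force: [0.2, 0.0, -0.8]
width: 0.0001
gripper_force: 0.0
t: 13.22
eef_pos: [0.6149, 0.1644, 0.014]
ee_rot: [-3.141, -0.0, 2.963]
force: [0.3, -0.1, 1.0]
width: -0.0001
gripper_force: 0.0
```

View pics/sc3.png

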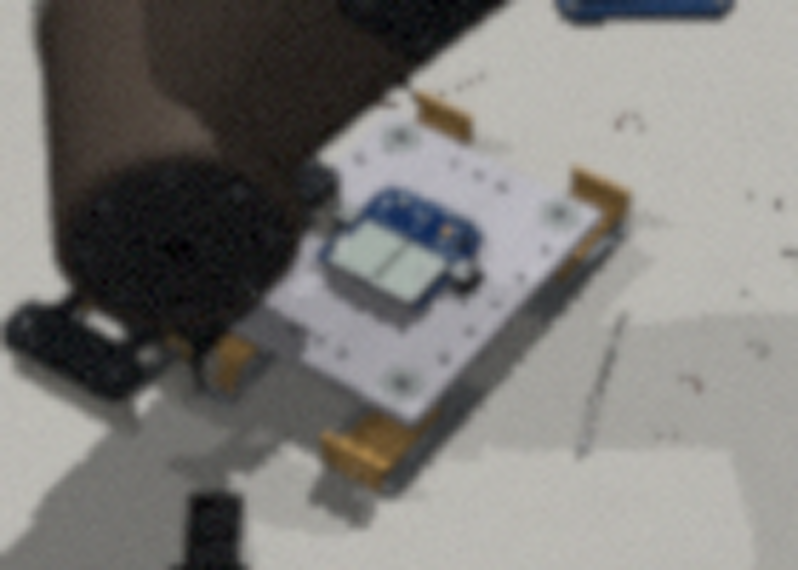

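The fingertip at (205,380) is at or right in front of the brass tab, and there is no clear force yet. I'll keep going in small steps.

```bash
python3 -m crank '[{"dx":-0.0003,"dy":-0.002,"dz":0,"twist":0,"grip":-1},{"dx":-0.0007,"dy":-0.004,"dz":0,"twist":0,"grip":-1},{"dx":-0.0007,"dy":-0.004,"dz":0,"twist":0,"grip":-1},{"dx":-0.0007,"dy":-0.004,"dz":0,"twist":0,"grip":-1},{"dx":-0.0007,"dy":-0.004,"dz":0,"twist":0,"grip":-1}]'
python3 -m crank '[{"dx":-0.0003,"dy":-0.002,"dz":0,"twist":0,"grip":-1},{"dx":-0.0007,"dy":-0.004,"dz":0,"twist":0,"grip":-1},{"dx":-0.0007,"dy":-0.004,"dz":0,"twist":0,"grip":-1},{"dx":-0.0007,"dy":-0.004,"dz":0,"twist":0,"grip":-1},{"dx":-0.0007,"dy":-0.004,"dz":0,"twist":0,"grip":-1}]'

```

```text
t: 13.68
eef_pos: [0.6146, 0.1609, 0.0141]
ee_rot: [3.141, 0.001, 2.964]
force: [0.1, 3.6, -1.6]
width: 0.0005
gripper_force: 1.8
t: 14.1
eef_pos: [0.6139, 0.1569, 0.0142]
ee_rot: [3.141, 0.001, 2.964]
force: [1.7, 5.2, -1.7]
width: 0.0002
gripper_force: 2.5
```

```bash
python3 -m crank '[{"dx":-0.0003,"dy":-0.002,"dz":0,"twist":0,"grip":-1},{"dx":-0.0005,"dy":-0.003,"dz":0,"twist":0,"grip":-1},{"dx":-0.0005,"dy":-0.003,"dz":0,"twist":0,"grip":-1},{"dx":-0.0005,"dy":-0.003,"dz":0,"twist":0,"grip":-1},{"dx":-0.0005,"dy":-0.003,"dz":0,"twist":0,"grip":-1}]'
python3 -m crank '[{"dx":-0.0003,"dy":-0.002,"dz":0,"twist":0,"grip":-1},{"dx":-0.0003,"dy":-0.002,"dz":0,"twist":0,"grip":-1},{"dx":-0.0003,"dy":-0.002,"dz":0,"twist":0,"grip":-1},{"dx":-0.0003,"dy":-0.002,"dz":0,"twist":0,"grip":-1},{"dx":-0.0003,"dy":-0.002,"dz":0,"twist":0,"grip":-1}]'

```

```text
t: 14.52
eef_pos: [0.6137, 0.1554, 0.0142]
ee_rot: [3.139, 0.001, 2.964]
force: [-0.9, 10.7, -2.5]
width: 0.0005
gripper_force: 5.4
t: 14.93
eef_pos: [0.6138, 0.1552, 0.0143]
ee_rot: [3.137, 0.002, 2.964]
force: [-1.8, 18.5, -3.3]
width: 0.0002
gripper_force: 8.9
```

It stopped hard at 18 N. I'll back off, lift and look.

```bash
python3 -m crank '[{"dx":0.001,"dy":0.006,"dz":0,"twist":0,"grip":-1},{"dx":0.003,"dy":0.015,"dz":0,"twist":0,"grip":-1},{"dx":0.005,"dy":0.03,"dz":0,"twist":0,"grip":-1},{"dx":0.005,"dy":0.03,"dz":0,"twist":0,"grip":-1},{"dx":0.005,"dy":0.03,"dz":0.02,"twist":0,"grip":-1}]'
python3 -m crank '[{"dx":0,"dy":0,"dz":0.03,"twist":0,"grip":-1},{"dx":0,"dy":0,"dz":0.05,"twist":0,"grip":-1},{"dx":0,"dy":0.04,"dz":0.05,"twist":0,"grip":-1},{"dx":0,"dy":0.07,"dz":0.05,"twist":0,"grip":-1},{"dx":0,"dy":0.07,"dz":0.05,"twist":0,"grip":-1}]'
python3 - <<'E'
from h import *
save('scene','sc4.png',crop=(190,130,330,230),s=5.7);print(arm.get_state()['eef_pos'])
E
```

```text
t: 15.35
eef_pos: [0.6154, 0.1811, 0.0304]
ee_rot: [-3.137, -0.006, 2.964]
force: [-0.8, -0.3, -0.4]
width: 0.0006
gripper_force: 0.0
t: 15.77
eef_pos: [0.6184, 0.256, 0.0848]
ee_rot: [3.14, 0.002, 2.966]
force: [0.6, -0.8, -0.6]
width: 0.0006
gripper_force: 0.0
[0.61768921 0.25395916 0.08410266]
```

View pics/sc4.png

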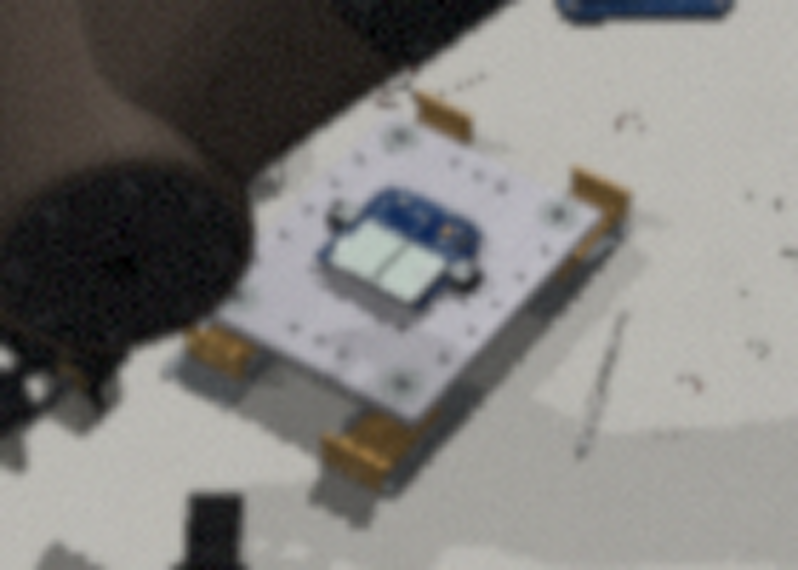

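The shim_bl tab now sits close to the plate edge (220,350); the others haven't moved. Now I'll press that corner again.

```bash
python3 -m crank '[{"dx":-0.003,"dy":-0.035,"dz":0,"twist":0,"grip":-1},{"dx":-0.006,"dy":-0.07,"dz":0,"twist":0,"grip":-1},{"dx":-0.009,"dy":-0.105,"dz":0,"twist":0,"grip":-1},{"dx":-0.012,"dy":-0.139,"dz":0,"twist":0,"grip":-1},{"dx":-0.012,"dy":-0.139,"dz":-0.01,"twist":0,"grip":-1}]'
python3 -m crank '[{"dx":0,"dy":0,"dz":-0.01,"twist":0,"grip":-1},{"dx":0,"dy":0,"dz":-0.02,"twist":0,"grip":-1},{"dx":0,"dy":0,"dz":-0.028,"twist":0,"grip":-1},{"dx":0,"dy":0,"dz":-0.032,"twist":0,"grip":-1},{"dx":0,"dy":0,"dz":-0.032,"twist":0,"grip":-1}]'
python3 -m crank '[{"dx":0,"dy":0,"dz":-0.0005,"twist":0,"grip":-1},{"dx":0,"dy":0,"dz":-0.001,"twist":0,"grip":-1},{"dx":0,"dy":0,"dz":-0.001,"twist":0,"grip":-1},{"dx":0,"dy":0,"dz":-0.001,"twist":0,"grip":-1},{"dx":0,"dy":0,"dz":-0.001,"twist":0,"grip":-1}]'

```

```text
t: 16.23
eef_pos: [0.605, 0.1074, 0.0754]
ee_rot: [-3.141, 0.0, 2.96]
force: [-0.2, 0.5, 0.1]
width: 0.0004
gripper_force: 0.0
t: 16.65
eef_pos: [0.605, 0.113, 0.0403]
ee_rot: [-3.14, -0.002, 2.965]
force: [-0.3, -0.5, 0.2]
width: 0.0005
gripper_force: 0.0
t: 17.07
eef_pos: [0.606, 0.1127, 0.0414]
ee_rot: [3.141, 0.0, 2.964]
force: [-0.2, 0.4, -0.8]
width: 0.0006
gripper_force: 0.0
```

```bash
python3 -m crank '[{"dx":0,"dy":0,"dz":-0.001,"twist":0,"grip":-1},{"dx":0,"dy":0,"dz":-0.002,"twist":0,"grip":-1},{"dx":0,"dy":0,"dz":-0.003,"twist":0,"grip":-1},{"dx":0,"dy":0,"dz":-0.003,"twist":0,"grip":-1},{"dx":0,"dy":0,"dz":-0.003,"twist":0,"grip":-1}]'
python3 -m crank '[{"dx":0,"dy":0,"dz":-0.0005,"twist":0,"grip":-1},{"dx":0,"dy":0,"dz":-0.0008,"twist":0,"grip":-1},{"dx":0,"dy":0,"dz":-0.0008,"twist":0,"grip":-1},{"dx":0,"dy":0,"dz":-0.0008,"twist":0,"grip":-1},{"dx":0,"dy":0,"dz":-0.0008,"twist":0,"grip":-1}]'

```

```text
t: 17.48
eef_pos: [0.6058, 0.1125, 0.0382]
ee_rot: [3.142, 0.0, 2.964]
force: [-1.7, 0.7, 3.6]
width: 0.0003
gripper_force: 1.5
t: 17.9
eef_pos: [0.6059, 0.1125, 0.0382]
ee_rot: [3.142, 0.0, 2.964]
force: [-3.1, 1.1, 9.2]
width: 0.0002
gripper_force: 4.6
```

The corner is firm: 9.2 N at 38.2 mm with no dip. I'll lift off and hand in.

```bash
python3 -m crank '[{"dx":0,"dy":0,"dz":0.01,"twist":0,"grip":-1},{"dx":0,"dy":0,"dz":0.04,"twist":0,"grip":-1},{"dx":0,"dy":0,"dz":0.08,"twist":0,"grip":-1},{"dx":0,"dy":0,"dz":0.1,"twist":0,"grip":-1},{"dx":0,"dy":0,"dz":0.1,"twist":0,"grip":-1}]'
python3 -m crank '[{"dx":0,"dy":0,"dz":0,"twist":0,"grip":-1},{"dx":0,"dy":0,"dz":0,"twist":0,"grip":-1},{"dx":0,"dy":0,"dz":0,"twist":0,"grip":-1},{"dx":0,"dy":0,"dz":0,"twist":0,"grip":-1},{"dx":0,"dy":0,"dz":0,"twist":0,"grip":-1}]'
python3 -c "
from station import arm
print(arm.job_done())"
```

```text
t: 18.32
eef_pos: [0.6088, 0.1136, 0.1435]
ee_rot: [3.137, 0.008, 2.964]
force: [0.7, -0.4, -0.0]
width: 0.0008
gripper_force: 0.0
t: 18.73
eef_pos: [0.6053, 0.1123, 0.1362]
ee_rot: [-3.14, -0.002, 2.964]
force: [0.9, -0.6, 0.2]
width: 0.0008
gripper_force: 0.0
the job is handed in; nothing more can be done
None
```

The loose corner was back left: it dipped 2.4 mm at 6.3 N, I pushed its shim in to the hard stop, it then held firm at 9.2 N, and the job was handed in at about 19 s (no verdict was returned).

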